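# Lock the processor clamp and snap its cover on

## Robot

A 6-joint arm with a two-finger parallel gripper is mounted at the origin on the work surface. World frame = base frame: x ahead of the robot, y to its left, z up, the work surface at z = 0. Lengths are in m, angles in rad, forces in N, time in s.
With the tool pointing down it reaches from about 0.375 to 0.975 m from the base axis. Payload 3.8 kg.
Tool frame: the origin (TCP) lies midway between the tips of the shut fingers; the grasp point (between the pads) lies 19 mm behind it; z points along the fingers, y is the line along which they close (so a half turn about z gives the same grasp; the last joint's range is limited). The gripper opens to 85 mm and grips with 20 to 120 N. Pads are 22 mm wide; open, the fingers measure 114 mm over their backs; the gripper's body (76 mm by 85 mm) begins 54 mm behind the grasp point. The pads swing forward as they close: fully open they stand 13 mm farther back than shut.
Start: joints at [-1.387, 0.264, 1.604, -0, 1.274, -0.037], TCP at [0.148, -0.659, 0.206] pointing down, gripper open.
Joint ranges: [-2.63, 2.63], [-0.94, 2.18], [0.31, 2.57], [-1.31, 4.45], [0, 2.66], [-2.55, 2.55]. Speed limits (rad/s): [2.57, 2.57, 3.14, 3.14, 3.14, 3.14].

## Interface

Orientations are given as a rotation vector (axis times angle).
In Python, from workcell import bot, cams gives the robot as it stands.
- The arm moves only by the tool play_rows, never from a script. Its argument "rows" is a list of rows, each a list of 2 entries, a list of its own where there are three numbers: the shift along the tool's x, y, z scaled (see below), then the turn, a rotation vector about the tool's x, y, z scaled (see below). A call has 1 to 20 rows; each row is the pose to reach, as a shift and turn from the pose commanded when the call began, along the tool's axes at that moment; what a row does not reach only later rows make up. The controller multiplies each number of a shift by 250 mm and each number of a turn by 45 degrees. A row lasts 1/12 s, in which the tool goes at most 41.7 mm and 7.16 degrees, less where a joint would pass 70% of its speed; a pose out of reach is approached as far as the arm can. A call with a number of a shift or a turn outside -1 to 1 is refused whole. A call with a gripper value outside its range is refused whole. "claw" is the opening, from -1 (shut) to 1 (fully open), set as the call begins (left out, the last holds). The fingers move at their own pace and stop on an object; "newtons" is the grip in N (left out, the last holds). Time passes only in rows, so rows that repeat a pose let the fingers close. It gives the time, the measured TCP pose, the force, the opening and the grip force at its end, in the units of the state.
- bot.read_state(): the state, without advancing time (a new reading comes with each control period).
- cams.read_camera(name): name is "side" or "top" or "wrist"; returns a dict with "image" (384x512x3 uint8, red, green, blue), "K" (3x3 intrinsics, pixels), "T" (4x4, takes a point from camera to world coordinates); the wrist camera has in their place "mount" (4x4, takes a point from camera to tool coordinates, whose origin is the TCP and whose axes are the flange's). Camera axes: x right, y down, z forward; pixel columns grow to the right and rows downward; lengths in m; the calibration is good to about 2 mm. A picture is of the moment at which its call begins: read the wrist's pose just before it. There is no depth.
- bot.finish_job(): hands the job in; it is judged then, once.
The state is a dict: "time": time; "q": joint angles; "joint_vel": joint speeds; "joint_torque": joint torques, N m; "tool_pos": TCP position; "tcp_rot": TCP orientation; "wrist_force": force on the tool from outside, world axes, zero at the start; "torque": the same for the moment, N m; "width": opening from 0.0 (shut) to 1.0 (fully open); "grip_force": force on a finger pad.
Only numpy, scipy, OpenCV 4.12 (cv2) and the standard library are available. Lean on these libraries where they do the work, as an engineer would, in place of code of your own. Each camera call takes 0.05 s, during which the arm holds its last target. There are 200 camera calls.

## Task

On the mainboard, lock the processor clamp: push its captive knob down against its spring and, keeping it down, turn it clockwise to its stop so that it stays down. Then take the grey clip cover with the notched corners (not the plain cap), set it over the knob between the four guide posts and press it down until it snaps past both catches and sits fully home. Do not let go: finish while the gripper is still on the cover, pressing it firmly down, and leave the other things on the bench where they are.

Things in the scene. Friction and masses are not known exactly. Their poses are not given: they have to be found in the camera images.
- seat_top (a point): centre of the flat top of the aluminium processor clamp (78 x 84 mm), 46 mm above the bench, fixed to the mainboard (200 x 240 mm, top 34 mm above the bench) on a pink foam pad (320 along x, 260 along y, 30 mm thick). x and y are the clamp's level axes, z is up
- posts (a point): the point 22 mm above seat_top, same axes. Four steel guide posts, 10 mm thick, stand at x = +-28, y = +-31 mm, their domed tops level with this point. Two sprung catches face each other across the clamp at -y and +y. Posts and catches leave free room of radius 35 mm about the knob, so open the gripper only 35 to 45 mm wide there
- knob_grip (a point): middle of the top of the black captive knob at the clamp's centre; turns and sinks with it. Raised, it is 29 mm above seat_top. The grip is a bar 12 mm wide along this point's x, 32 mm long along its y, 18 mm tall; at its foot is a disc, 34 mm across, on which fingertips straddling the bar can press
- knob (a joint): turn of the knob, rad, clockwise seen from above; starts at 0 to 0.2 (0: bar along the clamp's y), stop at 1.25. While the knob is up it is blocked at about 0.3; pushed down 5.5 mm or more it turns on freely, and past about 0.9 a lug keeps it down when released. Locked means more than 0.9
- knob_push (a joint): how far the knob is pushed down, m: 0 raised, 0.0065 bottomed. A spring of 0.6 N/mm pushes it up, 3.6 N raised and about 7.5 N bottomed. Locked, it stays at about 0.0046 when let go
- cover: grey plastic clip cover, 42 to 84 g; origin at the centre of its underside, z up. Hollow square turret 50 x 50 mm, 30 mm tall (inside 43 x 43 x 26, open below), with a 5 mm thick flange: tabs reach y = +-38 mm (42 wide) and x = +-35 mm (48 wide), leaving notched corners for the posts, 2 mm play. Fits at yaw 0 or pi from seat_top; home: origin at seat_top
- cover_rib (a point): centre of the flat top of the cover's turret, 30 mm above its origin, axes as the cover's. From it rises the grip rib: 44 mm long along x, 14 mm wide (y), 24 mm tall. Take it across y with the fingertips on or just above the turret's top, and they push straight down on that top. The cover starts standing on the bench
- seat: the aluminium clamp block, origin at seat_top; rigid. The cover's flange bears on its top: keep pressing with some 10 to 20 N (more than 5 N is needed)
- catch_l (a joint): sprung catch at +y: outward travel, m, 0 in, about 0.003 while the flange passes, limit 0.006. Nose tip at y = 35 mm, 8.5 mm above seat_top, 24 mm long in x, sloping up and out to 15 mm above seat_top; behind it (y = 42 to 56 mm) the catch and its housing, up to 13 mm above seat_top
- catch_r (a joint): the same catch at -y, outward travel, m. Pressing the cover: the flange meets both catches when 12 mm above home, force rises to some 10 to 16 N at about 8 mm above home, then suddenly drops to almost nothing; they spring in over the flange about 3.5 mm above home
- cap: bystander: plain grey square cap without flange or notches, 46 x 46 mm, 18 mm tall, with an 18 mm round nub 12 mm tall on top; origin under its centre. It is not the clip cover
- module_a: bystander: memory module lying flat on the foam on the board's -x side, 31 x 133 x 8 mm, origin under its centre
- module_b: bystander: memory module lying flat on the foam on the board's +x side, 31 x 133 x 8 mm, origin under its centre
- meter: bystander: handheld multimeter lying on its back, 180 (x) x 85 (y) x 45 mm, origin under its centre
- heatsink: bystander: finned heat sink, 70 x 70 x 38 mm, origin under its centre
- driver: bystander: screwdriver lying on the bench, about 0.2 m long along its x
- jar: bystander: small screw-top jar, 48 mm across, 60 mm tall, origin under its centre
Mind the look-alikes: they are no part of the job. Leave any pink look-alike of the cover alone.

How it is judged:
On the way, in this order (a step that is already met when the one before it is completed fails the run):
1. the captive knob is pushed down and turned clockwise until locked (value of joint knob above 0.9 rad and value of joint knob_push above 0.0035 m), for 0.2 s.
2. the cover has snapped home over the locked knob (all of step 1 and z of cover in the frame of seat_top between -0.003 and 0.0025 m and horizontal distance between cover and seat_top below 0.004 m and angle between the z axis of cover and the z axis of seat_top, either way round below 0.06 rad and angle between cover's own z axis and vertical below 0.06 rad and value of joint each of catch_l, catch_r below 0.0015 m), for 0.2 s.
At the end, for the whole second after the job is handed in: The knob is locked: turned over 0.9 rad, over 3.5 mm down. The cover is home: origin within 4 mm sideways and 2.5 mm in height of seat_top, level within 0.06 rad, both catches in to under 1.5 mm. The fingers still press it: it bears on the clamp with more than 5 N (all of step 2 and contact force between cover and seat above 5 N and contact force between the fingers and cover above 4 N); the arm keeps its last pose, push and grip.
It fails at once if another thing on the bench was shifted by more than 40 mm (distance of any of cap, module_a, module_b, meter, heatsink, driver, jar from where it was at the start of the episode above 0.04 m).
It also fails if it takes over 64 s, if anything falls off the work surface, if the arm or the gripper's body presses on something with over 40 N, if the wrist force passes 120 N, or if a joint passes its speed limit or range.

## Working session

There is one attempt and no reset: what is moved stays moved. The work goes in short steps, Python scripts to look and compute and a tool call to move; the robot and the scene stay as the last step left them, time stands still between calls to the robot, and variables do not carry over. Pictures are saved under pics/ and viewed, at most 10 in all, crops included, and the job is handed in when it is done.

Besides the shell and the picture viewer there is one more tool, called after ">>>" in YAML: its name, and indented under it one key for each argument. play_rows: Moves the arm, as the interface text tells. Its arguments: {"type":"object","properties":{"rows":{"type":"array","items":{"type":"array"}},"claw":{"type":"number"},"newtons":{"type":"number"}},"required":["rows"]}

```bash
mkdir -p pics; ls; python3 - <<'E'
from workcell import bot,cams
import cv2,numpy as np
s=bot.read_state();print({k:np.round(v,3).tolist() for k,v in s.items()})
for n in ["top","side"]:
    c=cams.read_camera(n);cv2.imwrite(f"pics/{n}0.png",c["image"][:,:,::-1]);print(n,c["K"].round(1).tolist(),c["T"].round(3).tolist())
c=cams.read_camera("wrist");print(c["K"].tolist(),c["mount"].round(4).tolist())
E
```

```text
pics
{'time': 0.0, 'q': [-1.387, 0.265, 1.605, 0.0, 1.274, -0.037], 'joint_vel': [0.001, -0.001, -0.002, 0.001, 0.0, -0.001], 'joint_torque': [0.0, -51.511, -36.731, -0.0, 0.013, -0.0], 'tool_pos': [0.148, -0.658, 0.205], 'tcp_rot': [-3.12, -0.346, 0.0], 'wrist_force': [0.468, 0.04, -0.209], 'torque': [0.016, -0.052, 0.012], 'grip_force': 0.0, 'width': 1.004}
top [[369.8, 0.0, 254.4], [0.0, 369.8, 193.8], [0.0, 0.0, 1.0]] [[0.009, -0.982, 0.19, 0.358], [-1.0, -0.007, 0.013, 0.009], [-0.011, -0.191, -0.982, 1.187], [0.0, 0.0, 0.0, 1.0]]
side [[397.6, 0.0, 251.5], [0.0, 397.6, 191.9], [0.0, 0.0, 1.0]] [[-0.943, -0.165, 0.289, 0.242], [-0.332, 0.503, -0.798, 0.917], [-0.014, -0.848, -0.529, 0.674], [0.0, 0.0, 0.0, 1.0]]
[[331.49140574776357, 0.0, 250.39028015690775], [0.0, 331.49140574776357, 191.27915978106026], [0.0, 0.0, 1.0]] [[0.0001, -0.9469, -0.3215, 0.0825], [1.0, 0.0, 0.0005, 0.0003], [-0.0004, -0.3215, 0.9469, -0.1674], [0.0, 0.0, 0.0, 1.0]]
```

View pics/top0.png

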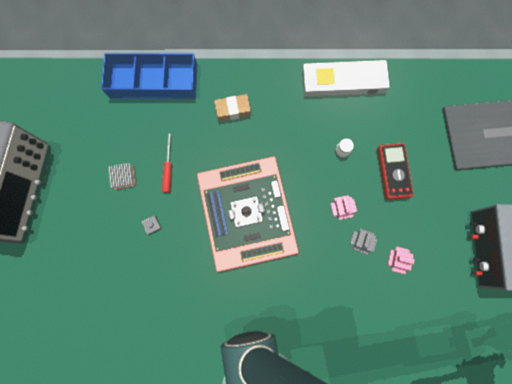

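View pics/side0.png

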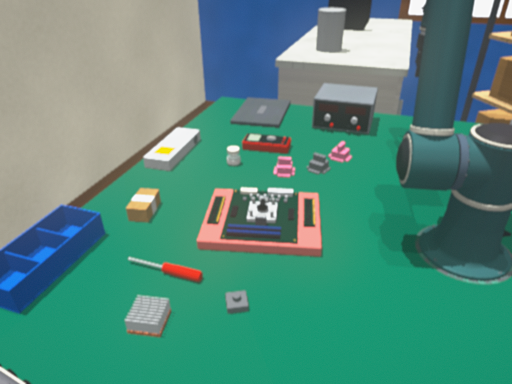

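Top view: candidates for the cover are the grey ribbed piece at (365,240), the pink look-alikes at (344,207) and (401,260), and the plain grey cap at (151,225). The grey one at (365,240) fits, with its rib and notched flange. The clamp is at (246,211). I'll enlarge both to confirm.

```bash
cat > h.py <<'E'
import numpy as np,cv2
from workcell import bot,cams
from scipy.spatial.transform import Rotation as R
def pose():
    s=bot.read_state();T=np.eye(4);T[:3,:3]=R.from_rotvec(s["tcp_rot"]).as_matrix();T[:3,3]=s["tool_pos"];return T
def cam(n):
    P=pose() if n=="wrist" else None
    c=cams.read_camera(n);T=c["T"] if n!="wrist" else P@c["mount"]
    return c["image"][:,:,::-1].copy(),c["K"],T
def ray(uv,K,T,z):
    uv=np.atleast_2d(uv).astype(float);d=np.c_[uv,np.ones(len(uv))]@np.linalg.inv(K).T@T[:3,:3].T
    return T[:3,3]+d*((z-T[2,3])/d[:,2])[:,None]
def proj(p,K,T):
    q=(np.atleast_2d(p)-T[:3,3])@T[:3,:3]@K.T;return q[:,:2]/q[:,2:]
def move(xyz,yaw):
    """shift/turn in row units from present pose to tool-down pose with tool y along yaw+90 (tool x along yaw)"""
    P=pose();x=np.array([np.cos(yaw),np.sin(yaw),0]);z=np.array([0,0,-1.]);G=np.c_[x,np.cross(z,x),z]
    t=P[:3,:3].T@(np.array(xyz)-P[:3,3]);r=R.from_matrix(P[:3,:3].T@G).as_rotvec()
    return (t/.25).round(4),(r/np.deg2rad(45)).round(4)
E
python3 - <<'E'
from h import *
I,K,T=cam("top")
print(ray([[365,240],[151,225]],K,T,.03),ray([[246,211]],K,T,.07))
P=pose();print(P.round(3))
a=cv2.resize(I[205:275,330:420],(400,311),interpolation=3);b=cv2.resize(I[150:275,190:300],(400,454),interpolation=3)
cv2.imwrite("pics/crop.png",np.hstack([cv2.copyMakeBorder(a,0,143,0,0,0),b]))
E
```

```text
[[ 0.43891579 -0.3204611   0.03      ]
 [ 0.48002202  0.34853894  0.03      ]] [[0.52100337 0.04867321 0.07      ]]
[[ 0.976  0.219 -0.     0.148]
 [ 0.219 -0.976  0.001 -0.658]
 [ 0.    -0.001 -1.     0.205]
 [ 0.     0.     0.     1.   ]]
```

View pics/crop.png

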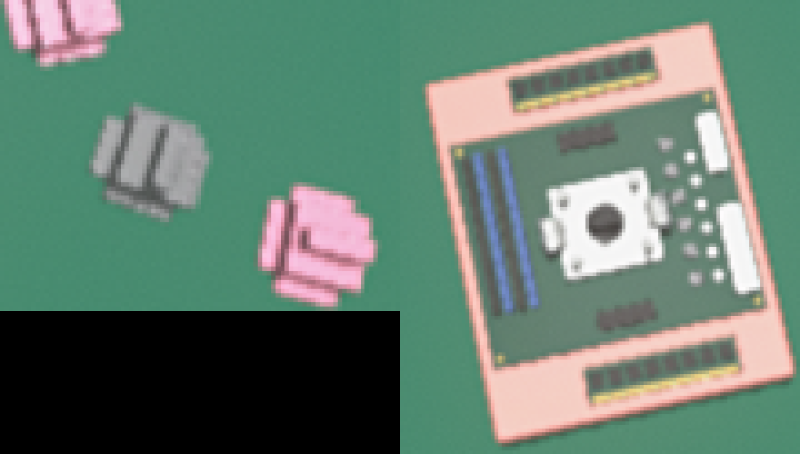

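The crop confirms it. The grey piece at crop (155,160) has the rib and notched flange. The clamp's catches face left and right, and the clamp yaw is about +11°. Next I'll move over the cover for a wrist look.

>>> play_rows:
  rows:
    - [[0.716,-0.532,-0.1],[0,0,0]]
    - [[0.716,-0.532,-0.1],[0,0,0]]
    - [[0.716,-0.532,-0.1],[0,0,0]]
    - [[0.716,-0.532,-0.1],[0,0,0]]
    - [[0.716,-0.532,-0.1],[0,0,0]]
    - [[0.716,-0.532,-0.1],[0,0,0]]
    - [[0.716,-0.532,-0.1],[0,0,0]]

```text
time: 0.78
tool_pos: [0.296, -0.4868, 0.2319]
tcp_rot: [3.122, 0.353, 0.002]
wrist_force: [0.2, 0.2, 0.1]
width: 0.998
grip_force: 0.0
```

>>> play_rows:
  rows:
    - [[0.8,-0.532,-0.1],[0,0,0]]
    - [[0.8,-0.532,-0.1],[0,0,0]]
    - [[0.8,-0.532,-0.1],[0,0,0]]
    - [[0.8,-0.532,-0.1],[0,0,0]]
    - [[0.8,-0.532,-0.1],[0,0,0]]
    - [[0.8,-0.532,-0.1],[0,0,0]]
    - [[0.8,-0.532,-0.1],[0,0,0]]
    - [[0.8,-0.532,-0.1],[0,0,0]]
    - [[0.8,-0.532,-0.1],[0,0,0]]

```text
time: 1.53
tool_pos: [0.4588, -0.3168, 0.2556]
tcp_rot: [3.122, 0.346, -0.002]
wrist_force: [0.3, -0.7, -0.4]
width: 1.002
grip_force: 0.0
```

```bash
python3 - <<'E'
from h import *
print(pose()[:3,3],bot.read_state()["q"])
I,K,T=cam("wrist");np.savez("w1.npz",I=I,K=K,T=T);cv2.imwrite("pics/w1.png",I)
E
```

```text
[ 0.4587847  -0.31682023  0.25563547] [-6.48329240e-01  1.45223543e-02  1.79493465e+00 -1.09215884e-03
  1.33279942e+00  7.01717207e-01]
```

View pics/w1.png

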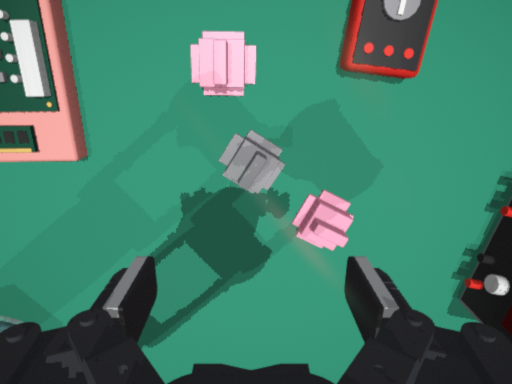

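```bash
python3 - <<'E'
from h import *
d=np.load("w1.npz");I=d["I"]
a=I[120:204,205:305];cv2.imwrite("pics/w1c.png",cv2.resize(a,(700,588),interpolation=3))
E
```

```text
(no output)
```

View pics/w1c.png

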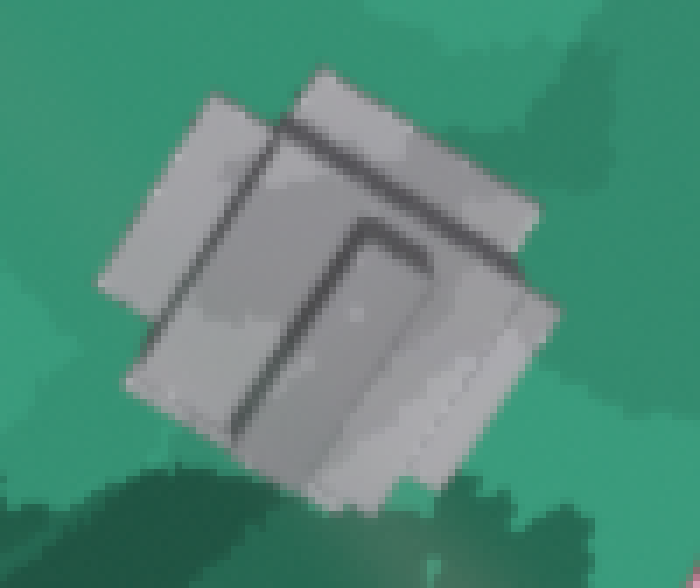

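```bash
python3 - <<'E'
from h import *
d=np.load("w1.npz");K,T=d["K"],d["T"]
f=lambda p,z:ray(np.array(p)/7+[205-.5+.07,120-.43],K,T,z)
ang=lambda a:np.degrees(np.arctan2(a[1],a[0]))
rib=f([[370,232],[432,268],[318,480],[236,440]],.054);print("rib",rib.round(4))
for i in range(4):
    e=rib[(i+1)%4]-rib[i];print(np.linalg.norm(e),ang(e))
tur=f([[285,128],[522,278],[128,385]],.03);print("turret mid",tur[1:].mean(0),[ (np.linalg.norm(e),ang(e)) for e in (tur[1]-tur[0],tur[2]-tur[0])])
A=f([[215,95],[100,283]],.005);B=f([[325,68],[540,210]],.005)
for X in(A,B):
    e=X[1]-X[0];print("tab",X.mean(0),np.linalg.norm(e),ang(e))
E
```

```text
rib [[ 0.4636 -0.3244  0.054 ]
 [ 0.4601 -0.3356  0.054 ]
 [ 0.4206 -0.3255  0.054 ]
 [ 0.4245 -0.3106  0.054 ]]
0.011728062364517688 -107.77568646301833
0.040717817918498794 165.60189012619338
0.015345780571771425 75.46772309414487
0.04153249500766554 -19.423387000974852
turret mid [ 0.43965996 -0.32218901  0.03      ] [(np.float64(0.04850166749117712), np.float64(-109.7835083847325)), (np.float64(0.05314372144513444), np.float64(161.08012733979706))]
tab [ 0.45257255 -0.28822071  0.005     ] 0.040805163799051 160.5291479819266
tab [ 0.47258501 -0.33520427  0.005     ] 0.04693784204890398 -110.5854059840587
```

The crop shows the notched cover: the rib runs lower-left to upper-right, and tab widths 41/47 mm match 42/48. Cover centre is about (0.440, -0.3235), yaw about -19.5°. Now to the clamp.

>>> play_rows:
  rows:
    - [[0.266,-0.68,0],[0,0,-0.92]]
    - [[0.266,-0.68,0],[0,0,-0.92]]
    - [[0.266,-0.68,0],[0,0,-0.92]]
    - [[0.266,-0.68,0],[0,0,-0.92]]
    - [[0.266,-0.68,0],[0,0,-0.92]]
    - [[0.266,-0.68,0],[0,0,-0.92]]
    - [[0.266,-0.68,0],[0,0,-0.92]]

```text
time: 2.17
tool_pos: [0.4864, -0.136, 0.2559]
tcp_rot: [2.797, 1.431, -0.001]
wrist_force: [0.4, -0.2, 0.3]
width: 0.998
grip_force: 0.0
```

```bash
python3 - <<'E'
from h import *
print(move([.515,.045,.23],1.66))
E
```

```text
(array([ 0.6541, -0.3311,  0.1031]), array([-4.000e-04,  7.000e-04, -9.095e-01]))
```

>>> play_rows:
  rows:
    - [[0.654,-0.331,0.1],[0,0,-0.91]]
    - [[0.654,-0.331,0.1],[0,0,-0.91]]
    - [[0.654,-0.331,0.1],[0,0,-0.91]]
    - [[0.654,-0.331,0.1],[0,0,-0.91]]
    - [[0.654,-0.331,0.1],[0,0,-0.91]]
    - [[0.654,-0.331,0.1],[0,0,-0.91]]
    - [[0.654,-0.331,0.1],[0,0,-0.91]]
    - [[0.654,-0.331,0.1],[0,0,-0.91]]
    - [[0.654,-0.331,0.1],[0,0,-0.91]]
  claw: -0.06

```text
time: 2.92
tool_pos: [0.5161, 0.0437, 0.231]
tcp_rot: [2.129, 2.31, -0.001]
wrist_force: [0.3, 0.2, -0.1]
width: 0.474
grip_force: 0.0
```

```bash
python3 - <<'E'
from h import *
print(pose().round(4),bot.read_state()["q"])
I,K,T=cam("wrist");np.savez("w2.npz",I=I,K=K,T=T)
u,v=proj([.521,.047,.065],K,T)[0].round().astype(int);print(u,v)
u0,v0=u-50,v-42
cv2.imwrite("pics/w2.png",cv2.resize(I[v0:v0+84,u0:u0+100],(800,672)[:2],interpolation=3)[:600])
E
```

```text
[[-8.130e-02  9.967e-01 -1.000e-04  5.161e-01]
 [ 9.967e-01  8.130e-02 -4.000e-04  4.370e-02]
 [-4.000e-04 -2.000e-04 -1.000e+00  2.310e-01]
 [ 0.000e+00  0.000e+00  0.000e+00  1.000e+00]] [ 3.66060804e-02 -5.06605443e-02  1.90402734e+00 -4.41114244e-04
  1.28835948e+00 -4.46112127e-02]
256 160
```

View pics/w2.png

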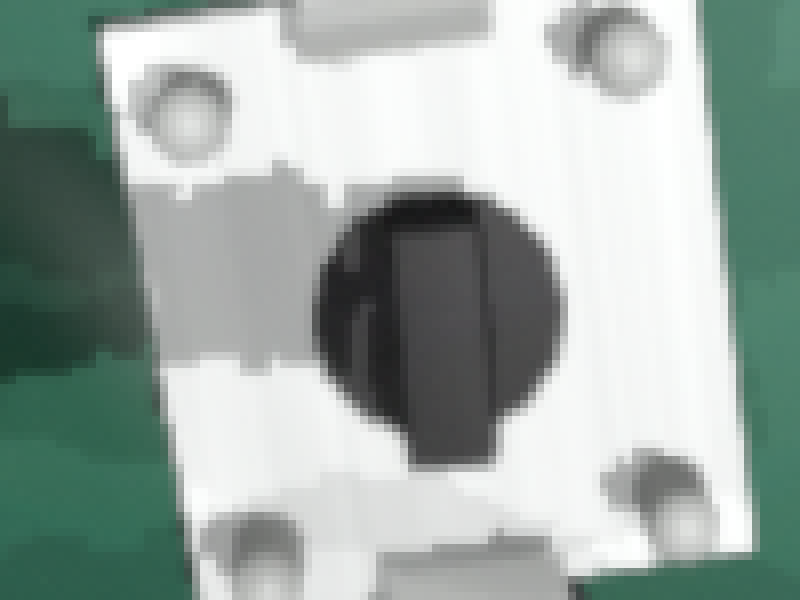

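The crop shows the knob bar from (436,228) to (452,464), with post tops at (190,122), (625,55), (688,520) and (267,585).

```bash
python3 - <<'E'
from h import *
d=np.load("w2.npz");K,T=d["K"],d["T"]
f=lambda p,z:ray((np.array(p)+.5)/8-.5+[206,118],K,T,z)
ang=lambda a:np.degrees(np.arctan2(a[1],a[0]))
b=f([[393,232],[478,224],[495,462],[410,468]],.075);print("bar mid",b.mean(0),ang(b[0]-b[3]),ang(b[1]-b[2]),np.linalg.norm(b[0]-b[3]),np.linalg.norm(b[0]-b[1]))
p=f([[190,122],[625,55],[688,522],[267,585]],.066)
print("posts",p.mean(0),(p[0]+p[2])/2,(p[1]+p[3])/2)
for i in range(4):
    e=p[(i+1)%4]-p[i];print(np.linalg.norm(e),ang(e))
c=f([[97,25],[697,0],[757,550]],.046)   # plate corners
print("plate edge",ang(c[1]-c[2]),np.linalg.norm(c[1]-c[2]),c)
# plate edges lower-right/left: lines
I=d["I"];m=((I.min(2)>120)).astype(np.uint8);m[:,:200]=0;m[:,310:]=0;m[:110]=0;m[205:]=0
print((m>0).sum())
E
```

```text
bar mid [0.52626035 0.04873842 0.075     ] 98.98656860227243 99.54526025867524 0.030329180362952755 0.010504056423131925
posts [0.52630662 0.04924164 0.066     ] [0.52662106 0.04938151 0.066     ] [0.52599217 0.04910176 0.066     ]
0.0547055896687372 13.365281675389552
0.06147678434630806 -75.74518348990763
0.05605922065137819 -166.3755312661266
0.06172425523315925 102.99523115505819
plate edge 103.32657399365158 0.07632948825279157 [[0.47853383 0.08129723 0.046     ]
 [0.55642395 0.09087939 0.046     ]
 [0.57401798 0.01660529 0.046     ]]
5318
```

```bash
python3 - <<'E'
from h import *
print(move([.5263,.049,.062],1.733))
E
```

```text
(array([0.0177, 0.0422, 0.6765]), array([ 1.000e-04,  3.000e-04, -1.021e-01]))
```

>>> play_rows:
  rows:
    - [[0.0177,0.042,0.1],[0,0,-0.102]]
    - [[0.0177,0.042,0.2],[0,0,-0.102]]
    - [[0.0177,0.042,0.3],[0,0,-0.102]]
    - [[0.0177,0.042,0.4],[0,0,-0.102]]
    - [[0.0177,0.042,0.48],[0,0,-0.102]]
    - [[0.0177,0.042,0.55],[0,0,-0.102]]
    - [[0.0177,0.042,0.6],[0,0,-0.102]]
    - [[0.0177,0.042,0.64],[0,0,-0.102]]
    - [[0.0177,0.042,0.66],[0,0,-0.102]]
    - [[0.0177,0.042,0.676],[0,0,-0.102]]
    - [[0.0177,0.042,0.676],[0,0,-0.102]]
    - [[0.0177,0.042,0.676],[0,0,-0.102]]

```text
time: 3.97
tool_pos: [0.5268, 0.0506, 0.0628]
tcp_rot: [2.028, 2.398, 0.001]
wrist_force: [0.5, -0.1, 0.6]
width: 0.472
grip_force: 0.0
```

>>> play_rows:
  rows:
    - [[0,0,0],[0,0,0]]
    - [[0,0,0],[0,0,0]]
    - [[0,0,0],[0,0,0]]
    - [[0,0,0],[0,0,0]]
    - [[0,0,0],[0,0,0]]
  claw: -1
  newtons: 30

```text
time: 4.38
tool_pos: [0.5263, 0.0507, 0.0624]
tcp_rot: [2.028, 2.399, 0.001]
wrist_force: [0.5, -0.5, -0.3]
width: 0.003
grip_force: 0.0
```

```bash
python3 - <<'E'
from h import *
print(pose().round(4),bot.read_state()["wrist_force"],bot.read_state()["torque"])
I,K,T=cam("wrist");cv2.imwrite("pics/w3.png",I)
E
```

```text
[[-1.667e-01  9.860e-01  6.000e-04  5.263e-01]
 [ 9.860e-01  1.667e-01  0.000e+00  5.070e-02]
 [-0.000e+00  6.000e-04 -1.000e+00  6.240e-02]
 [ 0.000e+00  0.000e+00  0.000e+00  1.000e+00]] [ 0.46951694 -0.51691797 -0.34911328] [-0.05884836 -0.01814119  0.00851873]
```

View pics/w3.png

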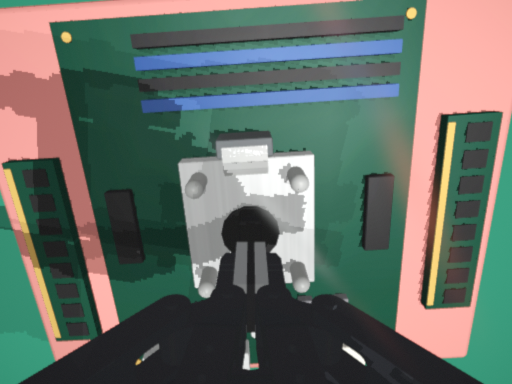

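The fingers shut fully (width 0.003), so they missed the bar. In the picture the tips at (252,245) sit below the disc centre at about (250,232). I'll check where these points should project.

```bash
python3 - <<'E'
from h import *
I=cv2.imread("pics/w3.png");c=cams.read_camera("wrist");K=c["K"];T=pose()@c["mount"]
k=np.array([.5263,.049])
print("tcp",proj(pose()[:3,3],K,T),"bar top",proj([*k,.075],K,T),"disc",proj([*k,.057],K,T),"seat",proj([*k,.046],K,T))
cv2.imwrite("pics/w3c.png",cv2.resize(I[140:315,160:340],(617,600),interpolation=3))
s=c["image"];t=cams.read_camera("side");Is=t["image"][:,:,::-1]
u,v=proj([*k,.07],t["K"],t["T"])[0].astype(int)
a=cv2.resize(Is[v-40:v+35,u-50:u+50],(800,600),interpolation=3)
x=cv2.resize(I[170:310,180:320],(400,400),interpolation=3);y=cv2.resize(a,(400,300))
cv2.imwrite("pics/w3c.png",np.hstack([x,cv2.copyMakeBorder(y,0,100,0,0,0)]))
E
```

```text
tcp [[250.87913725 234.61242249]] bar top [[250.74428321 248.43158133]] disc [[250.69201423 233.22769576]] seat [[250.66443512 225.20554618]]
```

View pics/w3c.png

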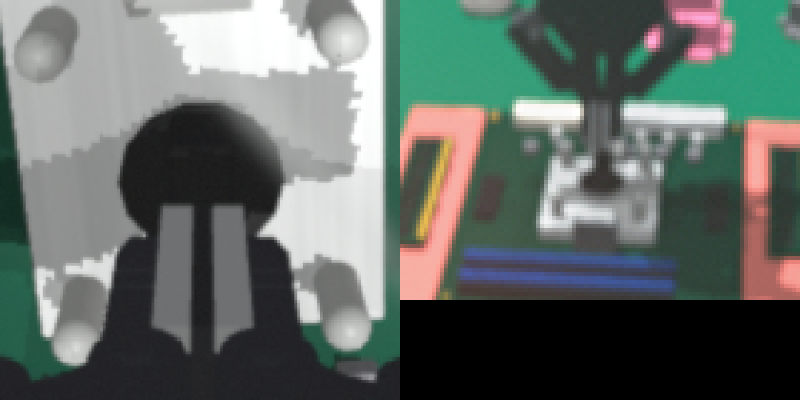

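The side crop shows the shut fingers apparently just touching the knob top, so they may be above the bar. I'll probe gently with the fingers shut and find the contact height.

>>> play_rows:
  rows:
    - [[0,0,0.006],[0,0,0]]
    - [[0,0,0.012],[0,0,0]]
    - [[0,0,0.012],[0,0,0]]

```text
time: 4.78
tool_pos: [0.5257, 0.0506, 0.0586]
tcp_rot: [-2.028, -2.399, 0.001]
wrist_force: [-0.8, 0.6, 0.8]
width: -0.0
grip_force: 0.0
```

>>> play_rows:
  rows:
    - [[0,0,0.006],[0,0,0]]
    - [[0,0,0.012],[0,0,0]]
    - [[0,0,0.012],[0,0,0]]

```text
time: 5.03
tool_pos: [0.5258, 0.0506, 0.0557]
tcp_rot: [-2.028, -2.399, 0.001]
wrist_force: [0.0, 0.2, -0.6]
width: -0.002
grip_force: 0.0
```

>>> play_rows:
  rows:
    - [[0,0,0.006],[0,0,0]]
    - [[0,0,0.012],[0,0,0]]
    - [[0,0,0.012],[0,0,0]]

```text
time: 5.28
tool_pos: [0.5258, 0.0506, 0.0527]
tcp_rot: [-2.028, -2.399, 0.001]
wrist_force: [0.5, 0.0, -1.0]
width: -0.002
grip_force: 0.0
```

```bash
python3 - <<'E'
from h import *
print(bot.read_state()["wrist_force"],pose()[:3,3])
c=cams.read_camera("wrist");K=c["K"];T=pose()@c["mount"];P=pose();I=c["image"][:,:,::-1]
for x in(.011,0,-.011): print(x,proj((P@[x,0,0,1])[:3],K,T))
k=np.array([.5263,.049])
for y in (.016,-.016):print("bar end",proj([k[0]-.164*y,k[1]+.986*y,.075],K,T))
print("posts",[proj([k[0]+a*.0272-b*.0072,k[1]+a*.0065+b*.0301,.066],K,T)[0].round() for a,b in((1,1),(-1,1),(1,-1),(-1,-1))])
cv2.imwrite("w4.png",I)
t=cams.read_camera("side");Is=t["image"][:,:,::-1];u,v=proj([*k,.07],t["K"],t["T"])[0].astype(int)
print("tip in side crop",(proj(P[:3,3],t["K"],t["T"])[0]-[u-25,v-30])*8, "bar top",(proj([*k,.075],t["K"],t["T"])[0]-[u-25,v-30])*8)
g=lambda A:cv2.convertScaleAbs(A,alpha=2.2,beta=10)
x=cv2.resize(g(I[205:285,215:287]),(400,444),interpolation=0);y=cv2.resize(g(Is[v-30:v+20,u-25:u+25]),(400,400),interpolation=0)
cv2.imwrite("pics/w4c.png",np.hstack([x,cv2.copyMakeBorder(y,0,44,0,0,0)]))
E
```

```text
[ 0.48659251  0.00314619 -1.04274989] [0.52583298 0.05062278 0.05272458]
0.011 [[250.89106848 216.4488194 ]]
0 [[250.87854795 234.61251891]]
-0.011 [[250.86649801 252.09350917]]
bar end [[251.37292982 228.26591779]]
bar end [[251.14438593 285.12456627]]
posts [array([304., 189.]), array([191., 196.]), array([306., 296.]), array([205., 301.])]
tip in side crop [201.54358512 287.89960389] bar top [201.8219657  231.70543139]
```

View pics/w4c.png

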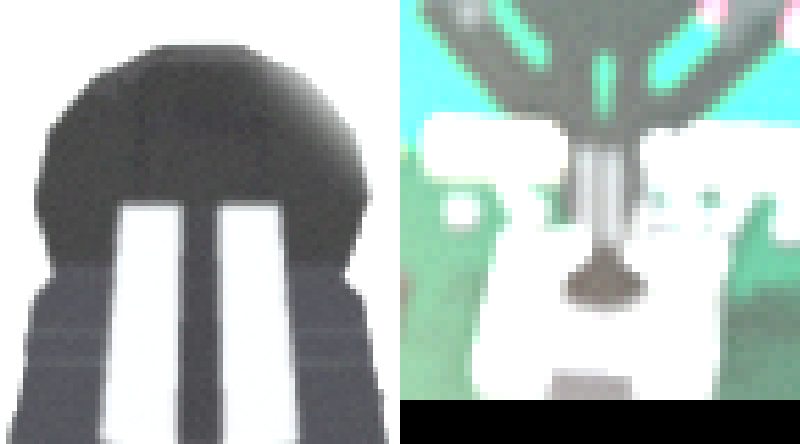

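The posts project where predicted, so the camera pose is right. The grey finger ends show about 22–25 mm behind the nominal TCP in both views, and they overlap the bar's columns, so the tips are still above the bar. I'll keep probing down gently to measure the true tip offset.

>>> play_rows:
  rows:
    - [[0,0,0.006],[0,0,0]]
    - [[0,0,0.012],[0,0,0]]
    - [[0,0,0.012],[0,0,0]]

```text
time: 5.63
tool_pos: [0.5262, 0.0506, 0.05]
tcp_rot: [2.028, 2.399, 0.0]
wrist_force: [0.0, 0.5, 0.4]
width: 0.002
grip_force: 0.0
```

>>> play_rows:
  rows:
    - [[0,0,0.004],[0,0,0]]
    - [[0,0,0.008],[0,0,0]]
    - [[0,0,0.008],[0,0,0]]

```text
time: 5.88
tool_pos: [0.5263, 0.0507, 0.0484]
tcp_rot: [2.028, 2.399, 0.0]
wrist_force: [-1.5, 0.7, 3.8]
width: -0.001
grip_force: 2.0
```

Contact at 3.8 N (the spring preload) with the TCP reading 0.0484, so the shut tips really sit about 26.5 mm above the reading. I'll open to 40 mm, go down 13 mm and regrip.

>>> play_rows:
  rows:
    - [[0,0,-0.02],[0,0,0]]
    - [[-0.004,0,-0.02],[0,0,0]]
    - [[-0.006,0,-0.02],[0,0,0]]
    - [[-0.006,0,-0.02],[0,0,0]]
    - [[-0.006,0,0],[0,0,0]]
    - [[-0.006,0,0.02],[0,0,0]]
    - [[-0.006,0,0.04],[0,0,0]]
    - [[-0.006,0,0.05],[0,0,0]]
    - [[-0.006,0,0.05],[0,0,0]]
  claw: -0.06

```text
time: 6.63
tool_pos: [0.5252, 0.0491, 0.0342]
tcp_rot: [-2.027, -2.398, 0.003]
wrist_force: [0.1, -0.1, 0.4]
width: 0.473
grip_force: 0.0
```

>>> play_rows:
  rows:
    - [[0,0,0],[0,0,0]]
    - [[0,0,0],[0,0,0]]
    - [[0,0,0],[0,0,0]]
    - [[0,0,0],[0,0,0]]
    - [[0,0,0],[0,0,0]]
  claw: -1
  newtons: 30

```text
time: 7.05
tool_pos: [0.5264, 0.0492, 0.0358]
tcp_rot: [2.028, 2.399, 0.0]
wrist_force: [-1.5, 0.2, 0.8]
width: 0.13
grip_force: 34.1
```

The bar is gripped (width 0.13, 34 N). Now push down.

>>> play_rows:
  rows:
    - [[0,0,0.01],[0,0,0]]
    - [[0,0,0.02],[0,0,0]]
    - [[0,0,0.026],[0,0,0]]
    - [[0,0,0.026],[0,0,0]]
    - [[0,0,0.026],[0,0,0]]

```text
time: 7.47
tool_pos: [0.5264, 0.0491, 0.0296]
tcp_rot: [-2.028, -2.399, 0.0]
wrist_force: [-3.4, -0.4, 7.4]
width: 0.134
grip_force: 34.8
```

>>> play_rows:
  rows:
    - [[0,0,0.003],[0,0,0]]
    - [[0,0,0.006],[0,0,0]]
    - [[0,0,0.006],[0,0,0]]

```text
time: 7.72
tool_pos: [0.5265, 0.0492, 0.0292]
tcp_rot: [-2.028, -2.399, 0.0]
wrist_force: [-8.0, -0.1, 14.3]
width: 0.128
grip_force: 35.8
```

Bottomed at 14 N. Now turn clockwise, which is +z in the tool frame.

>>> play_rows:
  rows:
    - [[0,0,0],[0,0,0.1]]
    - [[0,0,0],[0,0,0.2]]
    - [[0,0,0],[0,0,0.3]]
    - [[0,0,0],[0,0,0.4]]
    - [[0,0,0],[0,0,0.5]]
    - [[0,0,0],[0,0,0.6]]
    - [[0,0,0],[0,0,0.7]]
    - [[0,0,0],[0,0,0.8]]
    - [[0,0,0],[0,0,0.9]]
    - [[0,0,0],[0,0,0.9]]

```text
time: 8.55
tool_pos: [0.5267, 0.0491, 0.0292]
tcp_rot: [2.735, 1.545, 0.0]
wrist_force: [-5.8, -0.9, 12.9]
width: 0.133
grip_force: 35.7
```

>>> play_rows:
  rows:
    - [[0,0,0],[0,0,0.1]]
    - [[0,0,0],[0,0,0.2]]
    - [[0,0,0],[0,0,0.3]]
    - [[0,0,0],[0,0,0.4]]
    - [[0,0,0],[0,0,0.5]]
    - [[0,0,0],[0,0,0.57]]
    - [[0,0,0],[0,0,0.57]]
    - [[0,0,0],[0,0,0.57]]
    - [[0,0,0],[0,0,0.57]]

```text
time: 9.3
tool_pos: [0.5268, 0.049, 0.0292]
tcp_rot: [3.008, 0.904, 0.001]
wrist_force: [-5.9, -1.2, 12.6]
width: 0.126
grip_force: 35.7
```

```bash
python3 - <<'E'
from h import *
s=bot.read_state();P=pose();print(np.degrees(np.arctan2(P[1,0],P[0,0])),s["torque"],s["wrist_force"],s["q"].round(3) if hasattr(s["q"],"round") else s["q"])
E
```

```text
33.443676732734644 [-0.2028269   0.98638    -0.00854563] [-5.85210044 -1.17314627 12.60744735] [ 0.046  0.17   2.074 -0.     0.897  1.033]
```

>>> play_rows:
  rows:
    - [[0,0,0],[0,0,0.03]]
    - [[0,0,0],[0,0,0.03]]
    - [[0,0,0],[0,0,0.03]]

```text
time: 9.55
tool_pos: [0.5268, 0.049, 0.0292]
tcp_rot: [3.019, 0.868, 0.001]
wrist_force: [-5.1, -0.8, 12.9]
width: 0.13
grip_force: 35.7
```

>>> play_rows:
  rows:
    - [[0,0,-0.005],[0,0,0]]
    - [[0,0,-0.01],[0,0,0]]
    - [[0,0,-0.01],[0,0,0]]
    - [[0,0,-0.05],[0,0,0]]
    - [[0,0,-0.15],[0,0,0]]
    - [[0,0,-0.3],[0,0,0]]
    - [[0,0,-0.45],[0,0,0]]
    - [[0,0,-0.6],[0,0,0]]
    - [[0,0,-0.7],[0,0,0]]
    - [[0,0,-0.7],[0,0,0]]
  claw: -0.06

```text
time: 10.38
tool_pos: [0.531, 0.0494, 0.2108]
tcp_rot: [3.016, 0.868, 0.02]
wrist_force: [0.5, -0.2, 0.7]
width: 0.475
grip_force: 0.0
```

```bash
python3 - <<'E'
from h import *
print(pose()[:3,3])
I,K,T=cam("wrist");np.savez("w5.npz",I=I,K=K,T=T)
u,v=proj([.5263,.049,.070],K,T)[0].round().astype(int);print(u,v)
cv2.imwrite("pics/w5.png",cv2.resize(I[v-50:v+50,u-60:u+60],(720,600),interpolation=3))
print(move([.440,-.3235,.13],np.radians(-19.5)))
E
```

```text
[0.53101111 0.04943763 0.21075135]
247 175
(array([-1.0976,  1.0722,  0.3061]), array([ 7.0000e-04, -1.1600e-02,  1.1465e+00]))
```

View pics/w5.png

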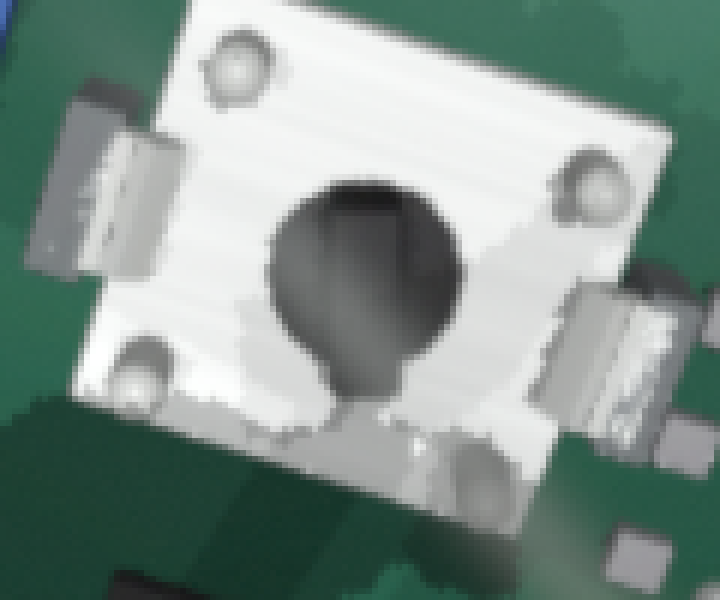

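The picture shows the bar turned to vertical in the image, at (365,290), and it stayed down with the gripper clear: locked. Refining the clamp centre from the posts, then moving to the cover.

```bash
python3 - <<'E'
from h import *
d=np.load("w5.npz");K,T=d["K"],d["T"]
p=ray((np.array([[240,70],[597,187],[485,482],[138,382]])+.5)/6-.5+[187,125],K,T,.066)
ang=lambda a:np.degrees(np.arctan2(a[1],a[0]))
print(p.mean(0),(p[0]+p[2])/2,(p[1]+p[3])/2)
for i in range(4):
    e=p[(i+1)%4]-p[i];print(np.linalg.norm(e),ang(e))
E
```

```text
[0.5284572  0.04964231 0.066     ] [0.52878179 0.0496017  0.066     ] [0.52813262 0.04968292 0.066     ]
0.05975221932774122 -76.19665184858822
0.053177774305616966 -166.70145737593145
0.06023213134307365 104.96593817675964
0.05440585070485932 12.81754887342584
```

>>> play_rows:
  rows:
    - [[-0.55,0.536,0],[0,0,0.57]]
    - [[-0.55,0.536,0],[0,0,0.57]]
    - [[-0.55,0.536,0],[0,0,0.57]]
    - [[-0.55,0.536,0],[0,0,0.57]]
    - [[-0.55,0.536,0],[0,0,0.57]]
    - [[-0.55,0.536,0],[0,0,0.57]]
    - [[-0.55,0.536,0],[0,0,0.57]]

```text
time: 11.02
tool_pos: [0.4797, -0.1382, 0.2011]
tcp_rot: [-3.136, -0.171, 0.004]
wrist_force: [0.1, -0.4, -0.5]
width: 0.469
grip_force: 0.0
```

```bash
python3 - <<'E'
from h import *
print(move([.440,-.3235,.15],np.radians(-19.5)))
E
```

```text
(array([-0.2383,  0.7198,  0.2037]), array([-0.0012,  0.0033,  0.5724]))
```

>>> play_rows:
  rows:
    - [[-0.238,0.72,0.2],[0,0,0.572]]
    - [[-0.238,0.72,0.2],[0,0,0.572]]
    - [[-0.238,0.72,0.2],[0,0,0.572]]
    - [[-0.238,0.72,0.2],[0,0,0.572]]
    - [[-0.238,0.72,0.2],[0,0,0.572]]
    - [[-0.238,0.72,0.2],[0,0,0.572]]
    - [[-0.238,0.72,0.2],[0,0,0.572]]
    - [[-0.238,0.72,0.2],[0,0,0.572]]
    - [[-0.238,0.72,0.2],[0,0,0.572]]

```text
time: 11.77
tool_pos: [0.4428, -0.3213, 0.1525]
tcp_rot: [-3.097, 0.523, 0.0]
wrist_force: [-0.7, -0.1, -0.2]
width: 0.472
grip_force: 0.0
```

```bash
python3 - <<'E'
from h import *
print(pose()[:3,3],move([.440,-.3235,.012],np.radians(-19.5)))
I,K,T=cam("wrist");np.savez("w6.npz",I=I,K=K,T=T)
h=cv2.cvtColor(I,cv2.COLOR_BGR2HSV);m=((h[...,1]<45)&(h[...,2]>70)).astype(np.uint8)
u,v=proj([.44,-.3235,.03],K,T)[0].astype(int);n,l,s,c=cv2.connectedComponentsWithStats(m)
print(u,v,[(s[i].tolist(),c[i].round(1).tolist()) for i in range(1,n) if s[i,4]>150])
E
```

```text
[ 0.44277902 -0.32126307  0.15250212] (array([-0.0074,  0.0125,  0.562 ]), array([-0.0009,  0.0003,  0.007 ]))
253 176 [([214, 135, 79, 75, 4701], [253.1, 169.8]), ([178, 244, 26, 52, 612], [190.4, 268.5]), ([298, 244, 26, 52, 625], [310.4, 268.4])]
```

```bash
python3 - <<'E'
from h import *
d=np.load("w6.npz");I,K,T=d["I"],d["K"],d["T"]
h=cv2.cvtColor(I,cv2.COLOR_BGR2HSV);m=((h[...,1]<45)&(h[...,2]>70)).astype(np.uint8)
n,l,s,c=cv2.connectedComponentsWithStats(m);i=l[170,253];M=l==i
r=np.arange(384);P=pose();
loc=lambda p:((np.c_[p,np.ones(len(p))])@np.linalg.inv(P).T)[:,:3]
cols=M.sum(0);rows=M.sum(1);print("cols",[(k,int(cols[k])) for k in range(212,296,3)]);print("rows",[(k,int(rows[k])) for k in range(134,212,3)])
ts=[(u,np.where(M[:,u])[0][0]-.5) for u in range(240,268,9)]
print("front edge",loc(ray(ts,K,T,.005)))
L=[(np.where(M[v])[0][0]-.5,v) for v in range(150,180,6)];Rr=[(np.where(M[v])[0][-1]+.5,v) for v in range(150,180,6)]
print("L",loc(ray(L,K,T,.005)).round(4).tolist());print("R",loc(ray(Rr,K,T,.005)).round(4).tolist())
E
```

```text
cols [(212, 0), (215, 36), (218, 42), (221, 42), (224, 42), (227, 56), (230, 69), (233, 69), (236, 69), (239, 69), (242, 69), (245, 69), (248, 75), (251, 75), (254, 74), (257, 74), (260, 74), (263, 69), (266, 69), (269, 69), (272, 69), (275, 69), (278, 67), (281, 42), (284, 42), (287, 42), (290, 42), (293, 0)]
rows [(134, 0), (137, 50), (140, 50), (143, 49), (146, 51), (149, 77), (152, 78), (155, 78), (158, 78), (161, 77), (164, 77), (167, 77), (170, 77), (173, 77), (176, 77), (179, 77), (182, 76), (185, 75), (188, 75), (191, 53), (194, 53), (197, 53), (200, 53), (203, 46), (206, 15), (209, 5)]
front edge [[ 0.03256414 -0.00944109  0.14778336]
 [ 0.03256434 -0.0009075   0.14778005]
 [ 0.03256454  0.00762579  0.14777675]
 [ 0.03256473  0.01615878  0.14777344]]
L [[0.0177, -0.0351, 0.1478], [0.0118, -0.0343, 0.1478], [0.0058, -0.0346, 0.1478], [-0.0002, -0.0348, 0.1478], [-0.0063, -0.035, 0.1478]]
R [[0.0177, 0.0409, 0.1478], [0.0118, 0.0412, 0.1478], [0.0058, 0.0404, 0.1478], [-0.0002, 0.0407, 0.1478], [-0.0063, 0.0409, 0.1478]]
```

Cover centre measured in the tool frame: x about -2 mm, y about +3 mm, yaw aligned. Descend and grip.

>>> play_rows:
  rows:
    - [[-0.008,0.012,0.1],[0,0,0.007]]
    - [[-0.008,0.012,0.2],[0,0,0.007]]
    - [[-0.008,0.012,0.3],[0,0,0.007]]
    - [[-0.008,0.012,0.4],[0,0,0.007]]
    - [[-0.008,0.012,0.48],[0,0,0.007]]
    - [[-0.008,0.012,0.53],[0,0,0.007]]
    - [[-0.008,0.012,0.56],[0,0,0.007]]
    - [[-0.008,0.012,0.575],[0,0,0.007]]
    - [[-0.008,0.012,0.586],[0,0,0.007]]
    - [[-0.008,0.012,0.586],[0,0,0.007]]
    - [[-0.008,0.012,0.586],[0,0,0.007]]

```text
time: 12.73
tool_pos: [0.4402, -0.3258, 0.0072]
tcp_rot: [3.095, -0.535, 0.003]
wrist_force: [0.6, 0.4, 0.2]
width: 0.467
grip_force: 0.0
```

>>> play_rows:
  rows:
    - [[0,0,0],[0,0,0]]
    - [[0,0,0],[0,0,0]]
    - [[0,0,0],[0,0,0]]
    - [[0,0,0],[0,0,0]]
    - [[0,0,0],[0,0,0]]
  claw: -1
  newtons: 50

```text
time: 13.15
tool_pos: [0.44, -0.3259, 0.0072]
tcp_rot: [3.095, -0.535, 0.003]
wrist_force: [-0.5, 0.4, 5.6]
width: 0.148
grip_force: 50.8
```

Gripped: width 0.148, and the tips bear lightly on the turret top at TCP z = 0.0072. Lift.

>>> play_rows:
  rows:
    - [[0,0,-0.04],[0,0,0]]
    - [[0,0,-0.1],[0,0,0]]
    - [[0,0,-0.2],[0,0,0]]
    - [[0,0,-0.3],[0,0,0]]
    - [[0,0,-0.4],[0,0,0]]
    - [[0,0,-0.5],[0,0,0]]
    - [[0,0,-0.57],[0,0,0]]
    - [[0,0,-0.57],[0,0,0]]
    - [[0,0,-0.57],[0,0,0]]

```text
time: 13.9
tool_pos: [0.4397, -0.3255, 0.1497]
tcp_rot: [3.094, -0.535, 0.003]
wrist_force: [-0.2, 0.6, -0.6]
width: 0.15
grip_force: 50.1
```

```bash
python3 - <<'E'
from h import *
print(pose()[:3,3],move([.5278,.0494,.15],np.radians(13.5)))
I,K,T=cam("wrist")
h=cv2.cvtColor(I,cv2.COLOR_BGR2HSV);m=((h[...,1]<45)&(h[...,2]>70)).astype(np.uint8)
n,l,s,c=cv2.connectedComponentsWithStats(m);print([(s[i].tolist(),c[i].round(1).tolist()) for i in range(1,n) if s[i,4]>150])
np.savez("w7.npz",I=I,K=K,T=T)
E
```

```text
[ 0.43972596 -0.32553423  0.14974401] (array([-0.1715, -1.531 , -0.0027]), array([ 0.0019, -0.0025, -0.7358]))
[([182, 174, 138, 153, 13136], [250.4, 234.1])]
```

```bash
python3 - <<'E'
from h import *
d=np.load("w7.npz");I,K,T=d["I"],d["K"],d["T"];P=pose()
h=cv2.cvtColor(I,cv2.COLOR_BGR2HSV);m=((h[...,1]<45)&(h[...,2]>70))
loc=lambda p:((np.c_[p,np.ones(len(p))])@np.linalg.inv(P).T)[:,:3].round(4).tolist()
z=P[2,3]-.0022
print(loc(ray([(u,np.where(m[:,u])[0][0]-.5) for u in (220,235,250,265,280)],K,T,z)))
for v in (205,215,225,235,245):
    w=np.where(m[v,150:350])[0]+150;print(v,w[0],w[-1],loc(ray([(w[0]-.5,v),(w[-1]+.5,v)],K,T,z)))
E
```

```text
[[0.0353, -0.0154, 0.0022], [0.0353, -0.0073, 0.0022], [0.0359, 0.0007, 0.0022], [0.0359, 0.0088, 0.0022], [0.0359, 0.0168, 0.0022]]
205 182 338 [[0.0178, -0.0372, 0.0022], [0.0178, 0.0497, 0.0022]]
215 183 318 [[0.0118, -0.037, 0.0022], [0.0118, 0.0391, 0.0022]]
225 184 317 [[0.0057, -0.0368, 0.0022], [0.0057, 0.0389, 0.0022]]
235 184 316 [[-0.0005, -0.0372, 0.0022], [-0.0005, 0.0387, 0.0022]]
245 185 315 [[-0.0069, -0.0371, 0.0022], [-0.0069, 0.0386, 0.0022]]
```

>>> play_rows:
  rows:
    - [[-0.085,-0.765,0],[0,0,-0.368]]
    - [[-0.085,-0.765,0],[0,0,-0.368]]
    - [[-0.085,-0.765,0],[0,0,-0.368]]
    - [[-0.085,-0.765,0],[0,0,-0.368]]
    - [[-0.085,-0.765,0],[0,0,-0.368]]
    - [[-0.085,-0.765,0],[0,0,-0.368]]
    - [[-0.085,-0.765,0],[0,0,-0.368]]
    - [[-0.085,-0.765,0],[0,0,-0.368]]

```text
time: 14.62
tool_pos: [0.4823, -0.1378, 0.147]
tcp_rot: [-3.14, 0.083, 0.005]
wrist_force: [-0.5, 0.3, -0.9]
width: 0.149
grip_force: 50.1
```

```bash
python3 - <<'E'
from h import *
print(pose()[:3,3],move([.5278,.0494,.15],np.radians(13.5)))
E
```

```text
[ 0.48228321 -0.13779908  0.14699331] (array([ 0.1425, -0.7573, -0.0123]), array([-0.0008,  0.0037, -0.3669]))
```

>>> play_rows:
  rows:
    - [[0.135,-0.755,0],[0,0,-0.367]]
    - [[0.135,-0.755,0],[0,0,-0.367]]
    - [[0.135,-0.755,0],[0,0,-0.367]]
    - [[0.135,-0.755,0],[0,0,-0.367]]
    - [[0.135,-0.755,0],[0,0,-0.367]]
    - [[0.135,-0.755,0],[0,0,-0.367]]
    - [[0.135,-0.755,0],[0,0,-0.367]]
    - [[0.135,-0.755,0],[0,0,-0.367]]
    - [[0.135,-0.755,0],[0,0,-0.367]]
    - [[0.135,-0.755,0],[0,0,-0.367]]
    - [[0.135,-0.755,0],[0,0,-0.367]]

```text
time: 15.53
tool_pos: [0.527, 0.0475, 0.1485]
tcp_rot: [3.12, 0.365, -0.0]
wrist_force: [0.2, 0.6, -1.5]
width: 0.154
grip_force: 50.1
```

```bash
python3 - <<'E'
from h import *
for i in range(2): print(pose()[:3,3],move([.5261,.0489,.080],np.radians(13.5)))
E
```

```text
[0.52702538 0.04747198 0.14849749] (array([-0.0022, -0.0065,  0.274 ]), array([ 0.0002,  0.0003, -0.0036]))
[0.52702538 0.04747198 0.14849749] (array([-0.0022, -0.0065,  0.274 ]), array([ 0.0002,  0.0003, -0.0036]))
```

>>> play_rows:
  rows:
    - [[-0.002,-0.0065,0.08],[0,0,-0.0036]]
    - [[-0.002,-0.0065,0.16],[0,0,-0.0036]]
    - [[-0.002,-0.0065,0.22],[0,0,-0.0036]]
    - [[-0.002,-0.0065,0.26],[0,0,-0.0036]]
    - [[-0.002,-0.0065,0.274],[0,0,-0.0036]]
    - [[-0.002,-0.0065,0.274],[0,0,-0.0036]]
    - [[-0.002,-0.0065,0.274],[0,0,-0.0036]]

```text
time: 16.12
tool_pos: [0.5269, 0.0501, 0.0807]
tcp_rot: [3.119, 0.372, 0.001]
wrist_force: [0.6, 0.3, -0.8]
width: 0.154
grip_force: 50.1
```

```bash
python3 - <<'E'
from h import *
print(bot.read_state()["wrist_force"],pose()[:3,3],move([.5261,.0489,.065],np.radians(13.5)))
E
```

```text
[ 0.56345799  0.27423395 -0.8126777 ] [0.52686081 0.05010687 0.08070999] (array([-0.0041,  0.004 ,  0.0628]), array([ 0.0002, -0.0011,  0.0023]))
```

>>> play_rows:
  rows:
    - [[-0.003,0.003,0.015],[0,0,0]]
    - [[-0.003,0.003,0.03],[0,0,0]]
    - [[-0.003,0.003,0.045],[0,0,0]]
    - [[-0.003,0.003,0.056],[0,0,0]]
    - [[-0.003,0.003,0.056],[0,0,0]]
    - [[-0.003,0.003,0.056],[0,0,0]]

```text
time: 16.62
tool_pos: [0.5257, 0.0494, 0.066]
tcp_rot: [3.119, 0.373, -0.0]
wrist_force: [0.4, 0.1, -0.5]
width: 0.145
grip_force: 50.1
```

Between the posts with no contact force. Now press through the catches.

>>> play_rows:
  rows:
    - [[0,0,0.008],[0,0,0]]
    - [[0,0,0.016],[0,0,0]]
    - [[0,0,0.024],[0,0,0]]
    - [[0,0,0.03],[0,0,0]]
    - [[0,0,0.036],[0,0,0]]
    - [[0,0,0.042],[0,0,0]]
    - [[0,0,0.046],[0,0,0]]
    - [[0,0,0.046],[0,0,0]]

```text
time: 17.28
tool_pos: [0.5254, 0.0494, 0.0538]
tcp_rot: [-3.119, -0.373, 0.001]
wrist_force: [2.1, -1.7, -2.6]
width: 0.153
grip_force: 50.5
```

>>> play_rows:
  rows:
    - [[0,0,0.003],[0,0,0]]
    - [[0,0,0.006],[0,0,0]]
    - [[0,0,0.006],[0,0,0]]
    - [[0,0,0.006],[0,0,0]]

```text
time: 17.62
tool_pos: [0.5254, 0.0495, 0.0531]
tcp_rot: [-3.119, -0.372, 0.001]
wrist_force: [-1.1, -0.7, 2.1]
width: 0.153
grip_force: 51.2
```

>>> play_rows:
  rows:
    - [[0,0,0.003],[0,0,0]]
    - [[0,0,0.005],[0,0,0]]
    - [[0,0,0.005],[0,0,0]]
    - [[0,0,0.005],[0,0,0]]

```text
time: 17.95
tool_pos: [0.5254, 0.0495, 0.0531]
tcp_rot: [-3.119, -0.373, 0.001]
wrist_force: [-5.3, -0.1, 11.3]
width: 0.154
grip_force: 52.4
```

>>> play_rows:
  rows:
    - [[0,0,0.002],[0,0,0]]
    - [[0,0,0.002],[0,0,0]]
    - [[0,0,0.002],[0,0,0]]
    - [[0,0,0.002],[0,0,0]]
    - [[0,0,0.002],[0,0,0]]

```text
time: 18.37
tool_pos: [0.5255, 0.0495, 0.0531]
tcp_rot: [-3.119, -0.373, 0.001]
wrist_force: [-6.0, -0.6, 13.6]
width: 0.154
grip_force: 52.9
```

```bash
python3 - <<'E'
from h import *
P=pose();print(P.round(4),bot.read_state()["wrist_force"])
E
```

```text
[[ 9.719e-01  2.356e-01 -8.000e-04  5.255e-01]
 [ 2.356e-01 -9.719e-01  1.000e-04  4.950e-02]
 [-7.000e-04 -3.000e-04 -1.000e+00  5.310e-02]
 [ 0.000e+00  0.000e+00  0.000e+00  1.000e+00]] [-6.01452314 -0.63912253 13.58596643]
```

The cover is home at a hard stop (TCP z 0.0531 against 0.0532 predicted), level, and pressed with about 14 N. Handing in.

```bash
python3 -c "
from workcell import bot
print(bot.finish_job())"
```

```text
the job is handed in; nothing more can be done
None
```

I turned the knob to about 1.2 rad, where it stayed down, then snapped the notched grey cover home and handed in with the gripper still pressing it at about 14 N; the hand-in gave no verdict.

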